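Unstack the food pots onto their coasters

ROBOT

A 6-joint arm with a two-finger parallel gripper is mounted at the origin on a cart in front of the work surface, level with it; the furniture and walls round the work are solid. World frame = base frame: x ahead of the robot, y to its left, z up, the work surface at z = 0. Lengths are in m, angles in rad, forces in N, time in s.
With the tool pointing down it reaches from about 0.35 to 0.775 m from the base axis. Payload 7.3 kg.
Tool frame: the origin (TCP) lies at the very end of the fingers, on their centre line; the grasp point (between the pads) lies 19 mm behind it; z points along the fingers, y is the line along which they close (so a half turn about z gives the same grasp; the last joint's range is limited). The gripper opens to 92 mm and grips with 3 to 60 N. Pads are 19 mm wide; open, the fingers measure 130 mm over their backs; the gripper's body (75 mm by 190 mm) begins 47 mm behind the grasp point.
Start: joints at [0.955, 0.342, 1.524, -0, 1.275, -0.146], TCP at [0.238, 0.468, 0.227] pointing down, gripper open.
Joint ranges: [-2.53, 2.53], [-0.77, 2.02], [0.04, 2.7], [-1, 4.14], [0.28, 2.66], [-3.11, 3.11]. Speed limits (rad/s): [2.57, 2.57, 3.14, 3.14, 3.14, 3.14].

INTERFACE

Orientations are given as a unit quaternion [w, x, y, z].
In Python, from bench import r gives the robot as it stands. The module is installed in compiled form; this text tells all that it offers.
- The arm moves only by the shell command python3 -m creep 'ROWS' [OPENING] [FORCE]. ROWS is JSON, a list of rows, each a list of 4 numbers: the shift along the tool's x, y, z in m, then the turn about the tool's z in degrees. In form: [[dx, dy, dz, roll], ...]. A call has 1 to 10 rows; each row is the pose to reach, as a shift and turn from the pose commanded when the call began, along the tool's axes at that moment; what a row does not reach only later rows make up. A row lasts 1/8 s, in which the tool goes at most 62.5 mm and 10.7 degrees, less where a joint would pass 70% of its speed; a pose out of reach is approached as far as the arm can. A call with a gripper value outside its range is refused whole. OPENING is the finger opening in m, from 0 to 0.0918, set as the call begins (- or left out, the last holds). The fingers move at their own pace and stop on an object; FORCE is the grip in N (left out, the last holds). Time passes only in rows, so rows that repeat a pose let the fingers close. It gives the time, the measured TCP pose, the force, the opening and the grip force at its end, in the units of the state.
- r.observe(): the state, without advancing time (a new reading comes with each control period).
- r.capture(name): name is "side" or "top"; returns a dict with "frame" (480x640x3 uint8, red, green, blue), "range_z" (480x640 float32, m along the optical axis (not along the pixel's ray), 0 where there is no reading), "fx", "fy", "cx", "cy" (pixels), "k1" (the pictures are not rectified: a ray, as slopes to the right and down, at radius r is drawn at 1 + k1 r^2 times it, then the intrinsics apply), "xyz" and "orientation" of the camera in the world. Camera axes: x right, y up, looking along -z (the intrinsics and any distortion apply to the point x, -y, -z); pixel columns grow to the right and rows downward; lengths in m; the calibration is good to about 2 mm. A picture is of the moment at which its call begins.
- r.close_job(): hands the job in; it is judged then, once.
The state is a dict: "time": time; "joints": joint angles; "joint_velocities": joint speeds; "joint_torque": joint torques, N m; "ee_pos": TCP position; "tool_rot": TCP orientation; "ft_force": force on the tool from outside, world axes, zero at the start; "torque": the same for the moment, N m; "grip_width": opening from 0.0 (shut) to 1.0 (fully open); "grip_force": force on a finger pad.
Only numpy, scipy, OpenCV 4.12 (cv2) and the standard library are available. Lean on these libraries where they do the work, as an engineer would, in place of code of your own. Each camera call takes 0.05 s, during which the arm holds its last target. There are 200 camera calls.

TASK

The four food pots have been stacked in a tower. Take the tower apart without tipping any pot over and stand each pot upright in the middle of the coaster of its own colour. Leave the espresso cup and the kitchen timer standing where they are.

Things in the scene. Friction and masses are not known exactly. Their poses are not given: they have to be found in the camera images.
- blue_pot: closed round blue food pot with a blue lid and a thin white seal line under the lid, flat top, 66 mm diameter, 40 mm tall, rigid, 0.15 to 0.31 kg; at the start it is the bottom one of the stack and stands on the worktop. Origin: centre of its underside; z up along its axis.
- red_pot: closed round red food pot with a red lid and a thin white seal line under the lid, flat top, 57 mm diameter, 40 mm tall, rigid, 0.12 to 0.24 kg; at the start it is the second from below in the stack, on the blue pot. Origin: centre of its underside; z up along its axis.
- green_pot: closed round green food pot with a green lid and a thin white seal line under the lid, flat top, 48 mm diameter, 40 mm tall, rigid, 0.09 to 0.18 kg; at the start it is the third from below in the stack, on the red pot. Origin: centre of its underside; z up along its axis.
- yellow_pot: closed round yellow food pot with a yellow lid and a thin white seal line under the lid, flat top, 39 mm diameter, 40 mm tall, rigid, 0.06 to 0.13 kg; at the start it is the top one of the stack, on the green pot. Origin: centre of its underside; z up along its axis.
- blue_coaster: flat round blue coaster with a thin white ring near its edge, 90 mm diameter, 6 mm thick, fixed to the worktop. Origin: centre of its underside, on the worktop; z up. Above the back of the worktop hang wall cabinets: doors from x = 0.57 m on, 0.46 m and more above the worktop, their upright bar handles reaching to x = 0.54 m from 0.52 m up; keep the arm clear of them.
- red_coaster: flat round red coaster with a thin white ring near its edge, 90 mm diameter, 6 mm thick, fixed to the worktop. Origin: centre of its underside, on the worktop; z up.
- green_coaster: flat round green coaster with a thin white ring near its edge, 90 mm diameter, 6 mm thick, fixed to the worktop. Origin: centre of its underside, on the worktop; z up.
- yellow_coaster: flat round yellow coaster with a thin white ring near its edge, 90 mm diameter, 6 mm thick, fixed to the worktop. Origin: centre of its underside, on the worktop; z up.
- espresso_cup: bystander: white espresso cup, 58 mm wide, 85 mm long with its ear, 56 mm tall, standing loose on the worktop behind the work, on the side away from the robot. Origin: centre of its underside; z up.
- kitchen_timer: bystander: black and white round kitchen timer, 61 mm diameter, 53 mm tall, standing loose on the worktop behind the work, on the side away from the robot. Origin: centre of its underside; z up.
Things that resemble listed ones, but are neither listed nor needed, are in the scene too. Several things have the shape of the yellow_pot; the one meant has the colours described above.

How it is judged:
By the outcome, as a careful person would: the job done as asked, in the order asked, and still so for the second after the job is handed in, with the robot touching nothing.
It also fails if it takes over 104 s, if anything falls off the work surface, if the arm or the gripper's body presses on something with over 40 N, if the wrist force passes 120 N, or if a joint passes its speed limit or range.

## Working session

There is one attempt and no reset: what is moved stays moved. The work goes in short steps, Python scripts to look and compute and a shell command to move; the robot and the scene stay as the last step left them, time stands still between calls to the robot, and variables do not carry over. Pictures are saved under pics/ and viewed, at most 14 in all, crops included, and the job is handed in when it is done.

```bash
mkdir -p pics
cat > h.py <<'E'
import numpy as np, cv2
from bench import r
from scipy.spatial.transform import Rotation as R
def rot(q): return R.from_quat([q[1],q[2],q[3],q[0]]).as_matrix()
def cloud(c):
    v,u=np.mgrid[0:480,0:640].astype(float)
    K=np.array([[c['fx'],0,c['cx']],[0,c['fy'],c['cy']],[0,0,1.]])
    n=cv2.undistortPoints(np.stack([u.ravel(),v.ravel()],1)[:,None],K,np.array([c['k1'],0,0,0.]))[:,0].reshape(480,640,2)
    z=c['range_z']
    p=np.stack([n[...,0]*z,-n[...,1]*z,-z],-1)
    return p@rot(c['orientation']).T+np.array(c['xyz'])
E
python3 - <<'E'
from h import *
for n in("top","side"):
    c=r.capture(n); cv2.imwrite(f'pics/{n}0.png',c['frame'][...,::-1]); np.save(n+'0.npy',cloud(c)); print(n,c['xyz'],c['orientation'],c['k1'],c['fx'])
o=r.observe(); print(o); print(rot(o['tool_rot']))
E
```

```text
top [ 0.35831497 -0.0554645   1.40308791] [ 0.71394508  0.04058666 -0.02510218 -0.69857357] -0.1048647627235286 436.18298253421517
side [-0.6678027  -0.28419664  0.68636072] [ 0.66219701  0.40379614 -0.34049708 -0.53151249] -0.06523963934059437 585.0186756248041
{'time': 0.1, 'joints': array([ 9.55020715e-01,  3.42662657e-01,  1.52488347e+00, -6.01901381e-06,
        1.27538886e+00, -1.45977025e-01]), 'joint_velocities': array([ 0.0009475 , -0.00174112, -0.00042661, -0.00172093, -0.00017132,
        0.00043154]), 'joint_torque': array([ 2.32800725e-03, -4.32001448e+01, -2.44695961e+01,  7.20003457e-02,
        5.26531076e-02, -8.00424687e-05]), 'ee_pos': array([0.23744219, 0.46785344, 0.22612274]), 'tool_rot': array([-2.46823441e-04,  2.32744139e-01,  9.72537771e-01, -6.24140806e-04]), 'ft_force': array([-0.70965768,  0.00678587, -0.0260754 ]), 'torque': array([-0.01521681, -0.02724704,  0.02994105]), 'grip_force': 0.0, 'grip_width': 0.9988829046443988}
[[-8.91660209e-01  4.52704625e-01 -7.70620467e-04]
 [ 4.52705241e-01  8.91659552e-01 -1.09910760e-03]
 [ 1.89560008e-04 -1.32889443e-03 -9.99999099e-01]]
```

View pics/top0.png

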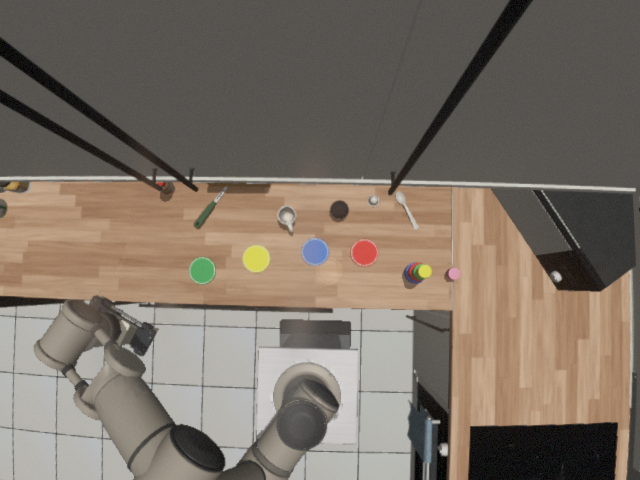

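View pics/side0.png

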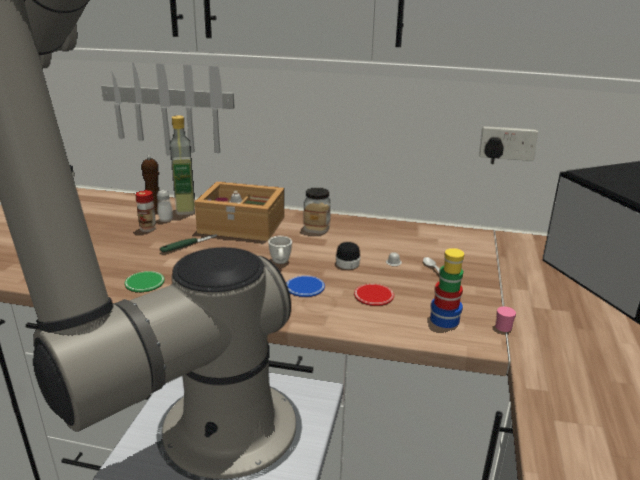

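The top view shows the coasters: green (202,270), yellow (256,259), blue (315,252) and red (364,253). The tower is at (415-425,272), the cup at (287,216) and the timer at (340,210). Two things have the yellow pot's shape: the tower top at (425,271), which is yellow, and a loose one at (454,274), which is pink. The tower top fits the description. I'll confirm it in a crop and measure.

```bash
cat >> h.py <<'E'
H={'green':(45,85),'yellow':(22,35),'blue':(105,125),'red':(0,8)}
def mask(f,k):
    h=cv2.cvtColor(f,cv2.COLOR_RGB2HSV).astype(int); a,b=H[k]
    m=(h[...,0]>=a)&(h[...,0]<=b)
    if k=='red': m|=h[...,0]>=172
    return m&(h[...,1]>140)&(h[...,2]>50)
def fitcirc(p):
    A=np.c_[2*p,np.ones(len(p))]; s=np.linalg.lstsq(A,(p**2).sum(1),rcond=None)[0]
    return s[:2],np.sqrt(s[2]+s[0]**2+s[1]**2)
def coaster(f,P,k):
    m=mask(f,k)&(np.abs(P[...,2]-.006)<.012)&(P[...,0]>.25)&(P[...,0]<.56)
    n,l,s,ce=cv2.connectedComponentsWithStats(m.astype(np.uint8)); 
    i=1+np.argmax(s[1:,4]); q=P[l==i]; c,rad=cv2.minEnclosingCircle(q[:,:2].astype(np.float32)); return q[:,:2].mean(0),np.array(c),rad,np.median(q[:,2])
def pot(f,P,k,lo,hi,box):
    m=mask(f,k)&(P[...,2]>lo)&(P[...,2]<hi)&(P[...,0]>box[0])&(P[...,0]<box[1])&(P[...,1]>box[2])&(P[...,1]<box[3])
    return P[m]
E
python3 - <<'E'
from h import *
np.set_printoptions(precision=4,suppress=True)
f=cv2.imread('pics/top0.png')[...,::-1];P=np.load('top0.npy')
for k in H: print(k,coaster(f,P,k))
fs=cv2.imread('pics/side0.png')[...,::-1];S=np.load('side0.npy')
for k in ('blue','red'): print('side',k,coaster(fs,S,k))
B=(.25,.5,-.6,-.25)
i=0
for j,k in enumerate(['blue','red','green','yellow']):
    q=pot(f,P,k,.04*j+.03,.04*j+.05,B); 
    print(k,'top',len(q),q.mean(0) if len(q) else 0,q.min(0) if len(q) else 0,q.max(0) if len(q) else 0)
    q=pot(fs,S,k,.04*j+.005,.04*j+.034,B); print('  side circ',len(q),fitcirc(q[:,:2]))
    q=pot(fs,S,k,.04*j+.037,.04*j+.045,B); print('  side top',len(q),q.mean(0))
for n,(u,v) in dict(cup=(287,214),timer=(340,210),pink=(454,273),cap=(374,200)).items(): print(n,P[v,u])
cv2.imwrite('pics/crop.png',cv2.resize(np.hstack([f[240:300,390:480],fs[240:340,420:530][:60*1+40][:, :]][:1]+[cv2.resize(fs[240:340,420:530],(66,60))])[...,::-1],None,fx=5,fy=5))
E
```

```text
Traceback (most recent call last):
  File "h.py", line 24, in coaster
    i=1+np.argmax(s[1:,4]); q=P[l==i]; c,rad=cv2.minEnclosingCircle(q[:,:2].astype(np.float32)); return q[:,:2].mean(0),np.array(c),rad,np.median(q[:,2])
        ~~~~~~~~~^^^^^^^^^
ValueError: attempt to get argmax of an empty sequence
```

```bash
sed -i "s/print(k,coaster/print(k,len(P[mask(f,k)]),coaster/" h.py
cat > m.py <<'E'
from h import *
np.set_printoptions(precision=4,suppress=True)
f=cv2.imread('pics/top0.png')[...,::-1];P=np.load('top0.npy')
fs=cv2.imread('pics/side0.png')[...,::-1];S=np.load('side0.npy')
for n,(u,v) in dict(green=(202,270),yellow=(256,259),blue=(315,252),red=(364,253),cup=(287,214),timer=(340,210),pink=(454,273),cap=(374,200),ytop=(425,271)).items(): print(n,P[v,u],cv2.cvtColor(f,cv2.COLOR_RGB2HSV)[v,u])
for n,(u,v) in dict(ytop=(454,254),y=(454,265),gr=(451,280),re=(447,298),bl=(445,318)).items(): print('side',n,S[v,u],cv2.cvtColor(fs,cv2.COLOR_RGB2HSV)[v,u])
cv2.imwrite('pics/crop.png',cv2.resize(np.hstack([f[240:300,390:480],cv2.resize(fs[240:340,420:530],(66,60))])[...,::-1],None,fx=5,fy=5))
E
python3 m.py
```

```text
green [0.389  0.3496 0.0077] [ 65 122 163]
yellow [0.4288 0.1744 0.0072] [ 29 150 216]
blue [ 0.4553 -0.0151  0.01  ] [111  98 189]
red [ 0.4556 -0.1722  0.0066] [  2 165 210]
cup [0.5767 0.0785 0.0088] [ 17  26 206]
timer [ 0.5862 -0.0916  0.0496] [11 53 68]
pink [ 0.3962 -0.4531  0.0393] [171  65 215]
cap [ 0.6251 -0.2007  0.0245] [ 24  12 206]
ytop [ 0.397  -0.3339  0.1613] [ 29 145 216]
side ytop [ 0.3884 -0.3352  0.161 ] [ 26 173 236]
side y [ 0.3817 -0.3377  0.1401] [ 24 180 136]
side gr [ 0.3751 -0.3355  0.1092] [60 53 97]
side re [-0.6678 -0.2842  0.6864] [  6  75 106]
side bl [ 0.3652 -0.3333  0.0248] [101  39 105]
```

View pics/crop.png

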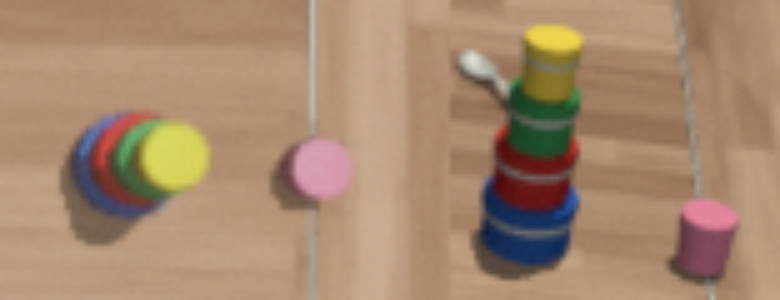

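The crop confirms that the tower top is yellow with the seal line. The loose one is pink and has no seal line.

```bash
sed -i 's/>140)/>85)/' h.py
cat > m2.py <<'E'
from h import *
np.set_printoptions(precision=4,suppress=True)
f=cv2.imread('pics/top0.png')[...,::-1];P=np.load('top0.npy')
fs=cv2.imread('pics/side0.png')[...,::-1];S=np.load('side0.npy')
for k in H: print(k,*coaster(f,P,k))
for k in ('blue','red','green'): print('side',k,*coaster(fs,S,k))
B=(.25,.5,-.42,-.25)
for j,k in enumerate(['blue','red','green','yellow']):
    q=pot(f,P,k,.04*j+.035,.04*j+.05,B); print(k,'top',len(q),fitcirc(q[:,:2]),q.mean(0),q.min(0),q.max(0))
    q=pot(fs,S,k,.04*j+.005,.04*j+.034,B); print('  side circ',len(q),fitcirc(q[:,:2]),q[:,:2].mean(0))
E
python3 m2.py
```

```text
green [0.3883 0.3502] [0.3884 0.3509] 0.038587767630815506 0.00729298269354417
yellow [0.4304 0.1749] [0.4309 0.1762] 0.046512674540281296 0.007258572426534937
blue [ 0.4579 -0.0168] [ 0.4575 -0.0156] 0.03745569661259651 0.007385049630984408
red [ 0.4575 -0.1726] [ 0.4587 -0.1726] 0.045880869030952454 0.006868961476502733
side blue [ 0.4531 -0.0183] [ 0.4556 -0.0182] 0.04730328544974327 0.006207571241605647
side red [ 0.4539 -0.1753] [ 0.4642 -0.174 ] 0.052660755813121796 0.006853144044240089
side green [0.3818 0.3451] [0.3843 0.3482] 0.046811576932668686 0.007515008399544887
blue top 37 (array([ 0.396 , -0.3308]), np.float64(0.0295564380786506)) [ 0.389  -0.3108  0.0413] [ 0.3658 -0.3352  0.035 ] [ 0.4218 -0.3007  0.0463]
  side circ 247 (array([ 0.3937, -0.3336]), np.float64(0.029008675872339434)) [ 0.3703 -0.332 ]
red top 66 (array([ 0.3976, -0.331 ]), np.float64(0.025220860630360605)) [ 0.3989 -0.315   0.0806] [ 0.3718 -0.3357  0.0755] [ 0.4264 -0.3029  0.0874]
  side circ 244 (array([ 0.3964, -0.3328]), np.float64(0.02484452885824759)) [ 0.3768 -0.332 ]
green top 44 (array([ 0.3963, -0.3296]), np.float64(0.018895774105221048)) [ 0.3955 -0.3174  0.1209] [ 0.3746 -0.3325  0.1151] [ 0.4156 -0.3082  0.1268]
  side circ 180 (array([ 0.393 , -0.3339]), np.float64(0.01832114594387655)) [ 0.3793 -0.3343]
yellow top 135 (array([ 0.3984, -0.3325]), np.float64(0.01346826630711866)) [ 0.3982 -0.3324  0.1607] [ 0.3798 -0.3495  0.1556] [ 0.4171 -0.3143  0.1672]
  side circ 181 (array([ 0.3948, -0.3353]), np.float64(0.014774802324362795)) [ 0.3843 -0.335 ]
```

Tower at about (0.3965,-0.334). Coaster centres, averaged over both cameras: yellow (0.4285,0.1735), green (0.3865,0.3485), red (0.456,-0.1735), blue (0.456,-0.0175). I'll move to a waypoint first and square the tool with the world axes.

```bash
python3 -m creep '[[-0.356,-0.232,-0.04,-27],[-0.356,-0.232,-0.04,-27],[-0.356,-0.232,-0.04,-27],[-0.356,-0.232,-0.04,-27],[-0.356,-0.232,-0.04,-27],[-0.356,-0.232,-0.04,-27],[-0.356,-0.232,-0.04,-27],[-0.356,-0.232,-0.04,-27],[-0.356,-0.232,-0.04,-27],[-0.356,-0.232,-0.04,-27]]' 0.0918 10; python3 -c "
from h import *
o=r.observe();print(o['time'],o['ee_pos'],rot(o['tool_rot']).round(4))"
```

```text
time: 1.35
ee_pos: [0.4493, 0.1014, 0.2665]
tool_rot: [-0.0, -0.002, 1.0, 0.0]
ft_force: [0.1, -0.2, 0.6]
grip_width: 1.005
grip_force: 0.0
1.35 [0.44925887 0.10137505 0.26651398] [[-1.0e+00 -3.3e-03 -7.0e-04]
 [-3.3e-03  1.0e+00  4.0e-04]
 [ 7.0e-04  4.0e-04 -1.0e+00]]
```

```bash
python3 -m creep '[[0.0,-0.06,0,0],[0.054,-0.435,0.0465,0],[0.054,-0.435,0.0465,0],[0.054,-0.435,0.0465,0],[0.054,-0.435,0.0465,0],[0.054,-0.435,0.0465,0],[0.054,-0.435,0.0465,0],[0.054,-0.435,0.0465,0],[0.054,-0.435,0.0465,0],[0.054,-0.435,0.0465,0]]'
```

```text
time: 2.6
ee_pos: [0.3974, -0.333, 0.2205]
tool_rot: [0.0, -0.002, 1.0, 0.0]
ft_force: [-0.6, -0.3, -0.0]
grip_width: 1.0
grip_force: 0.0
```

```bash
python3 -m creep '[[0.001,-0.001,0.03,0],[0.001,-0.001,0.06,0],[0.001,-0.001,0.08,0],[0.001,-0.001,0.09,0],[0.001,-0.001,0.09,0]]' 0.06; python3 -m creep '[[0,0,0,0],[0,0,0,0],[0,0,0,0],[0,0,0,0],[0,0,0,0],[0,0,0,0]]' 0.03 10
python3 - <<'E'
from h import *
for n in("top","side"):
    c=r.capture(n); f=c['frame'][...,::-1]
    if n=='side': cv2.imwrite('pics/g1.png',cv2.resize(f[180:360,340:580],None,fx=3,fy=3))
E
```

```text
time: 3.22
ee_pos: [0.396, -0.3351, 0.1303]
tool_rot: [-0.0, -0.001, 1.0, 0.0]
ft_force: [-0.4, 0.4, -0.2]
grip_width: 0.653
grip_force: 0.0
time: 3.98
ee_pos: [0.3959, -0.3361, 0.1308]
tool_rot: [0.0, -0.001, 1.0, -0.0]
ft_force: [-0.5, 2.1, 5.6]
grip_width: 0.422
grip_force: 10.0
```

View pics/g1.png

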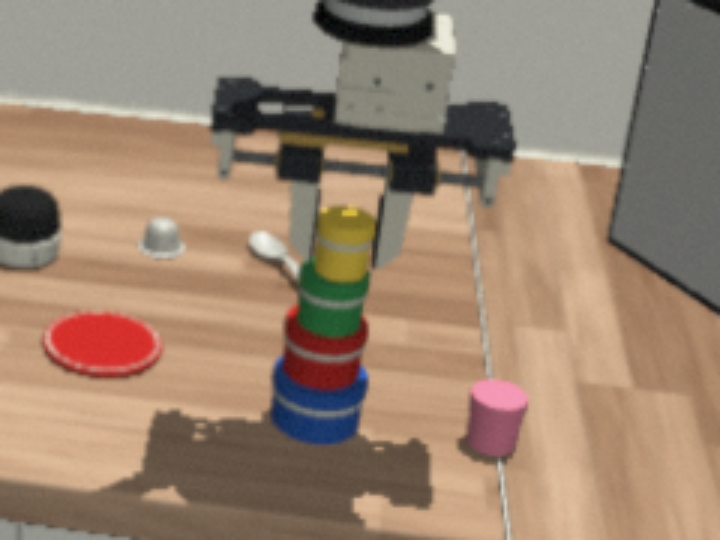

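The picture shows the fingers on either side of the yellow pot near (345,240), and the tower still straight. The opening of 38.7 mm matches 39 mm. Lifting.

```bash
python3 -m creep '[[0,0,0,0],[0,0,-0.01,0],[0,0,-0.03,0],[0,0,-0.07,0],[0,0,-0.07,0]]' - 20; python3 -m creep '[[-0.02,0.04,0,0],[-0.034,0.1,0,0],[-0.034,0.51,0,0],[-0.034,0.51,0,0],[-0.034,0.51,0,0],[-0.034,0.51,0,0],[-0.034,0.51,0,0],[-0.034,0.51,0,0],[-0.034,0.51,0,0],[-0.034,0.51,0,0]]'
```

```text
time: 4.7
ee_pos: [0.3968, -0.3374, 0.2033]
tool_rot: [0.002, -0.001, 1.0, -0.002]
ft_force: [-0.6, -0.5, -1.4]
grip_width: 0.419
grip_force: 20.0
time: 5.95
ee_pos: [0.4282, 0.1759, 0.1994]
tool_rot: [-0.001, -0.003, 1.0, -0.0]
ft_force: [0.7, -0.2, -1.5]
grip_width: 0.419
grip_force: 20.0
```

```bash
python3 -m creep '[[0,-0.002,0.06,0],[0,-0.002,0.12,0],[0,-0.002,0.14,0],[0,-0.002,0.14,0],[0,-0.002,0.14,0]]'
cat > look.py <<'E'
import sys
from h import *
np.set_printoptions(precision=4,suppress=True)
k,z0=sys.argv[1],float(sys.argv[2]); x,y=map(float,sys.argv[3:5]); name=sys.argv[5]
for n in("top","side"):
    c=r.capture(n); f=c['frame'];P=cloud(c)
    q=pot(f,P,k,z0+.004,z0+.036,(x-.06,x+.06,y-.06,y+.06)); t=pot(f,P,k,z0+.036,z0+.048,(x-.06,x+.06,y-.06,y+.06))
    print(n,'sides',len(q),*(q.mean(0),q.min(0),q.max(0)) if len(q) else '','top',len(t),*(t.mean(0),t[:,:2].min(0),t[:,:2].max(0)) if len(t) else '')
    if name!='-': 
        m=(np.abs(P-[x,y,0])[...,:2].max(-1)<.1); v,u=np.nonzero(m); cv2.imwrite(f'pics/{name}_{n}.png',cv2.resize(f[v.min():v.max()+1,u.min():u.max()+1][...,::-1],(400,400)))
o=r.observe();print(o['ee_pos'],o['ft_force'])
E
python3 look.py yellow 0.05 0.428 0.174 y1
```

```text
time: 6.58
ee_pos: [0.4297, 0.1716, 0.0611]
tool_rot: [0.001, -0.0, 1.0, 0.0]
ft_force: [0.1, 0.4, -0.0]
grip_width: 0.42
grip_force: 20.0
top sides 0 top 0
side sides 0 top 32 [0.441  0.1724 0.0903] [0.4324 0.16  ] [0.4553 0.1837]
[0.4299 0.172  0.0615] [-1.6331  0.1007 -0.6937]
```

```bash
python3 -m creep '[[0.001,0.0015,0.02,0],[0.001,0.0015,0.035,0],[0.001,0.0015,0.041,0],[0.001,0.0015,0.043,0],[0.001,0.0015,0.044,0],[0.001,0.0015,0.044,0],[0.001,0.0015,0.044,0]]'
```

```text
time: 7.55
ee_pos: [0.4284, 0.1737, 0.0168]
tool_rot: [0.001, -0.001, 1.0, 0.0]
ft_force: [0.1, -0.4, 4.3]
grip_width: 0.421
grip_force: 20.0
```

Light contact, so I'll release, rise and check.

```bash
python3 -m creep '[[0,0,0,0],[0,0,0,0],[0,0,0,0],[0,0,-0.02,0],[0,0,-0.06,0],[0,0,-0.12,0],[0,0,-0.18,0],[0,0,-0.18,0]]' 0.07 5; python3 -m creep '[[0,-0.06,0,0],[0,-0.3,0,0],[0.033,-0.511,0,0],[0.033,-0.511,0,0],[0.033,-0.511,0,0],[0.033,-0.511,0,0],[0.033,-0.511,0,0],[0.033,-0.511,0,0],[0.033,-0.511,0,0],[0.033,-0.511,0,0]]'; python3 look.py yellow 0.006 0.4285 0.1735 y2;python3 look.py green 0.08 0.396 -0.335 -
```

```text
time: 8.55
ee_pos: [0.4304, 0.1742, 0.2007]
tool_rot: [0.005, -0.001, 1.0, 0.001]
ft_force: [-0.3, -0.3, -0.6]
grip_width: 0.765
grip_force: 0.0
time: 9.8
ee_pos: [0.3951, -0.3372, 0.1949]
tool_rot: [-0.001, 0.0, 1.0, 0.001]
ft_force: [-0.2, -1.0, -0.1]
grip_width: 0.767
grip_force: 0.0
top sides 99 [0.4321 0.1732 0.0145] [0.3931 0.1315 0.01  ] [0.4734 0.2164 0.0419] top 101 [0.4308 0.1743 0.0468] [0.414  0.1582] [0.4486 0.1907]
side sides 0 top 0
[ 0.3957 -0.3357  0.1956] [ 0.5603 -0.1517  0.5902]
top sides 0 top 1 [ 0.4158 -0.3371  0.1206] [ 0.4158 -0.3371] [ 0.4158 -0.3371]
side sides 204 [ 0.3789 -0.3334  0.0982] [ 0.3708 -0.3548  0.0844] [ 0.3949 -0.3125  0.116 ] top 238 [ 0.3913 -0.3341  0.1207] [ 0.3688 -0.3563] [ 0.4205 -0.3118]
[ 0.396  -0.3357  0.1962] [-0.2358  0.7994  0.0895]
```

View pics/y2_top.png

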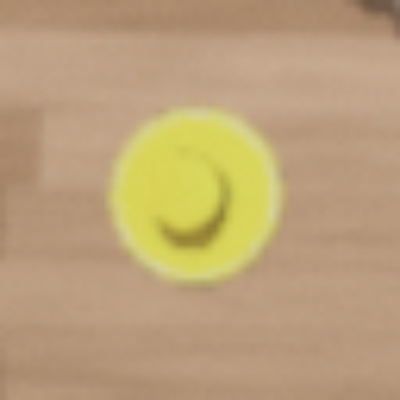

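Yellow stands upright at the centre of its coaster: its disc at (195,200) in the crop is concentric with the ring, and the top-camera offset is under 1.5 mm. Green is next.

```bash
python3 -m creep '[[0,0.0015,0.04,0],[0,0.0015,0.08,0],[0,0.0015,0.1,0],[0,0.0015,0.106,0],[0,0.0015,0.106,0]]' 0.075 ; python3 -m creep '[[0,0,0,0],[0,0,0,0],[0,0,0,0],[0,0,0,0],[0,0,0,0]]' 0.03 10;  python3 -m creep '[[0,0,0,0],[0,0,0,0],[0,0,-0.01,0],[0,0,-0.03,0],[0,0,-0.07,0],[0,0,-0.07,0]]' - 25
```

```text
time: 10.62
ee_pos: [0.3961, -0.3355, 0.0907]
tool_rot: [0.0, -0.001, 1.0, -0.0]
ft_force: [1.0, -0.4, -0.8]
grip_width: 0.816
grip_force: 0.0
time: 11.25
ee_pos: [0.3958, -0.3358, 0.0906]
tool_rot: [0.0, -0.001, 1.0, 0.0]
ft_force: [-0.4, 0.9, 5.6]
grip_width: 0.517
grip_force: 10.0
time: 12.0
ee_pos: [0.3969, -0.3376, 0.1632]
tool_rot: [0.002, -0.001, 1.0, -0.003]
ft_force: [0.0, 0.0, -1.4]
grip_width: 0.515
grip_force: 25.0
```

```bash
python3 -m creep '[[-0.02,0.04,0,0],[-0.03,0.1,-0.02,0],[-0.03,0.35,-0.02,0],[-0.03,0.35,-0.02,0],[-0.03,0.35,-0.02,0],[-0.03,0.35,-0.02,0],[0.0095,0.685,-0.02,0],[0.0095,0.685,-0.02,0],[0.0095,0.685,-0.02,0],[0.0095,0.685,-0.02,0]]';python3 -m creep '[[0,0,0,0],[0,0,0,0],[0,0,0,0]]'
```

```text
time: 13.25
ee_pos: [0.3949, 0.2627, 0.1795]
tool_rot: [-0.0, -0.001, 1.0, -0.0]
ft_force: [1.2, -1.2, -0.7]
grip_width: 0.516
grip_force: 25.0
time: 13.62
ee_pos: [0.3958, 0.2596, 0.1799]
tool_rot: [-0.0, 0.0, 1.0, -0.0]
ft_force: [0.2, 0.5, -0.6]
grip_width: 0.517
grip_force: 25.0
```

```bash
python3 -m creep '[[0.009,0.089,0,0],[0.009,0.089,0,0],[0.009,0.089,0.05,0],[0.009,0.089,0.1,0],[0.009,0.089,0.12,0],[0.009,0.089,0.12,0],[0.009,0.089,0.12,0],[0.009,0.089,0.12,0]]'
```

```text
time: 14.62
ee_pos: [0.3875, 0.3501, 0.0616]
tool_rot: [0.001, -0.0, 1.0, 0.001]
ft_force: [-0.5, -1.2, -2.0]
grip_width: 0.521
grip_force: 25.0
```

```bash
python3 -m creep '[[0.001,-0.001,0.02,0],[0.001,-0.001,0.035,0],[0.001,-0.001,0.041,0],[0.001,-0.001,0.043,0],[0.001,-0.001,0.0445,0],[0.001,-0.001,0.0445,0],[0.001,-0.001,0.0445,0]]'
```

```text
time: 15.5
ee_pos: [0.3858, 0.3491, 0.0166]
tool_rot: [0.0, -0.001, 1.0, 0.0]
ft_force: [-2.2, -1.3, 5.5]
grip_width: 0.516
grip_force: 25.0
```

```bash
python3 -m creep '[[0,0,0,0],[0,0,0,0],[0,0,0,0],[0,0,-0.02,0],[0,0,-0.06,0],[0,0,-0.12,0],[0,0,-0.15,0],[0,0,-0.15,0]]' 0.08 5; python3 -m creep '[[-0.03,-0.06,0,0],[-0.04,-0.3,0,0],[-0.04,-0.3,0,0],[-0.04,-0.3,0,0],[-0.04,-0.3,0,0],[-0.04,-0.3,0,0],[-0.01,-0.6,0,0],[-0.01,-0.6,0,0],[-0.01,-0.6,0,0],[-0.01,-0.6,0,0]]';python3 -m creep '[[0,-0.06,0,0],[0,-0.085,0,0],[0,-0.085,0,0],[0,-0.085,0,0]]'; python3 look.py green 0.006 0.3865 0.3485 g2;python3 look.py red 0.04 0.396 -0.335 -
```

```text
time: 16.5
ee_pos: [0.3867, 0.3497, 0.1682]
tool_rot: [0.002, -0.001, 1.0, 0.002]
ft_force: [-0.3, 0.0, -1.4]
grip_width: 0.872
grip_force: 0.0
time: 17.75
ee_pos: [0.4011, -0.2005, 0.1647]
tool_rot: [-0.0, -0.001, 1.0, 0.001]
ft_force: [1.3, 0.0, 0.5]
grip_width: 0.874
grip_force: 0.0
time: 18.25
ee_pos: [0.4015, -0.2831, 0.1648]
tool_rot: [-0.001, -0.001, 1.0, 0.001]
ft_force: [0.0, -0.3, -0.3]
grip_width: 0.872
grip_force: 0.0
top sides 78 [0.3861 0.3397 0.0187] [0.3501 0.3123 0.0101] [0.4243 0.3792 0.0416] top 167 [0.3875 0.3489 0.0469] [0.3657 0.3256] [0.4102 0.3722]
side sides 36 [0.3669 0.3562 0.0162] [0.3477 0.3414 0.0101] [0.3788 0.3761 0.0263] top 0
[ 0.4018 -0.2832  0.1654] [-0.5787  1.0572 -0.2815]
top sides 0 top 0
side sides 268 [ 0.3768 -0.3322  0.0592] [ 0.3678 -0.3614  0.044 ] [ 0.3959 -0.3069  0.0759] top 349 [ 0.3934 -0.3331  0.0808] [ 0.3669 -0.3611] [ 0.4259 -0.3057]
[ 0.4019 -0.2836  0.1657] [ 0.9556 -0.4556  0.2596]
```

View pics/g2_top.png

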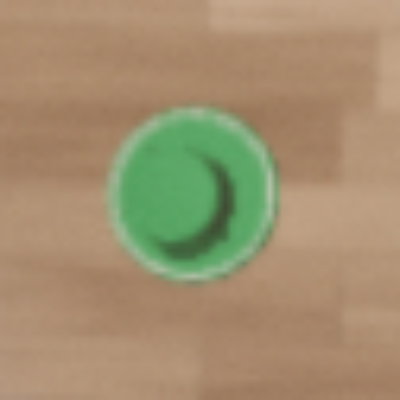

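Green is upright and concentric in the crop at (190,195), within about 1.5 mm. Now red.

```bash
python3 -m creep '[[0.0055,-0.0505,0,0],[0.0055,-0.0505,0,0],[0.0055,-0.0505,0.04,0],[0.0055,-0.0505,0.08,0],[0.0055,-0.0505,0.105,0],[0.0055,-0.0505,0.1155,0],[0.0055,-0.0505,0.1155,0],[0.0055,-0.0505,0.1155,0]]' 0.088 ; python3 -m creep '[[0,0,0,0],[0,0,0,0],[0,0,0,0],[0,0,0,0],[0,0,0,0]]' 0.04 10;  python3 -m creep '[[0,0,0,0],[0,0,0,0],[0,0,-0.01,0],[0,0,-0.03,0],[0,0,-0.07,0],[0,0,-0.07,0]]' - 30
```

```text
time: 19.45
ee_pos: [0.3968, -0.3357, 0.0513]
tool_rot: [0.001, -0.001, 1.0, -0.001]
ft_force: [0.5, 0.3, 0.0]
grip_width: 0.961
grip_force: 0.0
time: 20.08
ee_pos: [0.3961, -0.335, 0.0503]
tool_rot: [-0.0, -0.001, 1.0, 0.0]
ft_force: [-0.3, 3.0, 3.6]
grip_width: 0.616
grip_force: 10.0
time: 20.82
ee_pos: [0.3975, -0.3373, 0.1231]
tool_rot: [0.002, -0.001, 1.0, -0.003]
ft_force: [-0.0, -0.3, -3.1]
grip_width: 0.613
grip_force: 30.0
```

```bash
python3 -m creep '[[-0.02,0.05,0,0],[-0.06,0.162,0,0],[-0.06,0.162,0,0],[-0.06,0.162,0,0],[-0.06,0.162,0.03,0],[-0.06,0.162,0.06,0],[-0.06,0.162,0.06,0],[-0.06,0.162,0.06,0],[-0.06,0.162,0.06,0]]'
```

```text
time: 21.95
ee_pos: [0.4566, -0.174, 0.0612]
tool_rot: [0.001, -0.001, 1.0, -0.001]
ft_force: [-0.8, 0.9, -2.0]
grip_width: 0.616
grip_force: 30.0
```

```bash
python3 -m creep '[[0.0005,0,0.02,0],[0.0005,0,0.035,0],[0.0005,0,0.041,0],[0.0005,0,0.043,0],[0.0005,0,0.0445,0],[0.0005,0,0.0445,0],[0.0005,0,0.0445,0]]'
```

```text
time: 22.82
ee_pos: [0.4557, -0.1734, 0.0163]
tool_rot: [0.0, -0.001, 1.0, -0.0]
ft_force: [-1.7, 0.8, 4.7]
grip_width: 0.617
grip_force: 30.0
```

```bash
python3 -m creep '[[0,0,0,0],[0,0,0,0],[0,0,0,0],[0,0,-0.02,0],[0,0,-0.06,0],[0,0,-0.12,0],[0,0,-0.12,0],[0,0,-0.12,0]]' 0.0918 5; python3 -m creep '[[0,-0.05,0,0],[0.0595,-0.161,0,0],[0.0595,-0.161,0,0],[0.0595,-0.161,0,0],[0.0595,-0.161,0,0],[0.0595,-0.161,0,0]]'; python3 look.py red 0.006 0.456 -0.1735 r2;python3 look.py blue 0.0 0.396 -0.335 -
```

```text
time: 23.82
ee_pos: [0.4551, -0.1731, 0.1353]
tool_rot: [-0.0, -0.001, 1.0, 0.0]
ft_force: [-0.8, 0.7, -0.1]
grip_width: 0.999
grip_force: 0.0
time: 24.58
ee_pos: [0.3966, -0.3328, 0.135]
tool_rot: [-0.0, -0.002, 1.0, 0.001]
ft_force: [0.4, 0.3, 0.4]
grip_width: 1.001
grip_force: 0.0
top sides 62 [ 0.4554 -0.1691  0.019 ] [ 0.4229 -0.2104  0.01  ] [ 0.497  -0.1305  0.042 ] top 243 [ 0.4585 -0.1715  0.0468] [ 0.4307 -0.2003] [ 0.4844 -0.1438]
side sides 249 [ 0.4372 -0.1772  0.0238] [ 0.4147 -0.2089  0.01  ] [ 0.4784 -0.1505  0.042 ] top 268 [ 0.4537 -0.1761  0.0454] [ 0.4255 -0.2025] [ 0.4888 -0.1492]
[ 0.3968 -0.333   0.1355] [0.1101 0.6821 0.4072]
top sides 1 [ 0.4096 -0.3242  0.0357] [ 0.4096 -0.3242  0.0357] [ 0.4096 -0.3242  0.0357] top 19 [ 0.4177 -0.329   0.0406] [ 0.4094 -0.3389] [ 0.4222 -0.3224]
side sides 282 [ 0.3701 -0.3328  0.0183] [ 0.3606 -0.3626  0.0041] [ 0.387  -0.3047  0.036 ] top 452 [ 0.3901 -0.3336  0.0408] [ 0.3595 -0.3642] [ 0.4278 -0.302 ]
[ 0.3967 -0.3334  0.1357] [ 0.2501 -0.4099  0.2575]
```

View pics/r2_top.png

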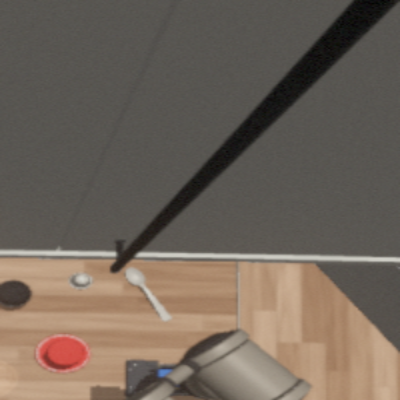

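Red is centred within about 1.5 mm (in the wide crop its disc is at (65,352), inside the ring). Now blue.

```bash
python3 -m creep '[[0.0005,0,0.04,0],[0.0005,0,0.08,0],[0.0005,0,0.105,0],[0.0005,0,0.12,0],[0.0005,0,0.125,0],[0.0005,0,0.125,0]]' ; python3 -m creep '[[0,0,0,0],[0,0,0,0],[0,0,0,0],[0,0,0,0],[0,0,0,0]]' 0.05 10;  python3 -m creep '[[0,0,0,0],[0,0,0,0],[0,0,-0.01,0],[0,0,-0.03,0],[0,0,-0.07,0],[0,0,-0.1,0],[0,0,-0.1,0]]' - 35
```

```text
time: 25.52
ee_pos: [0.396, -0.3345, 0.0111]
tool_rot: [0.0, -0.001, 1.0, -0.0]
ft_force: [0.2, -0.6, 0.6]
grip_width: 1.001
grip_force: 0.0
time: 26.15
ee_pos: [0.3957, -0.3343, 0.011]
tool_rot: [0.0, -0.001, 1.0, 0.0]
ft_force: [-0.1, 2.6, 5.9]
grip_width: 0.717
grip_force: 10.0
time: 27.02
ee_pos: [0.3967, -0.3355, 0.113]
tool_rot: [0.002, -0.001, 1.0, -0.002]
ft_force: [-0.2, 0.8, -1.7]
grip_width: 0.71
grip_force: 35.0
```

```bash
python3 -m creep '[[-0.02,0.05,0,0],[-0.06,0.3165,0,0],[-0.06,0.3165,0,0],[-0.06,0.3165,0,0],[-0.06,0.3165,0,0],[-0.06,0.3165,0,0],[-0.06,0.3165,0,0],[-0.06,0.3165,0.05,0],[-0.06,0.3165,0.05,0],[-0.06,0.3165,0.05,0]]'
```

```text
time: 28.28
ee_pos: [0.4555, -0.0186, 0.0613]
tool_rot: [-0.0, -0.0, 1.0, -0.0]
ft_force: [0.2, 0.1, -1.4]
grip_width: 0.711
grip_force: 35.0
```

```bash
python3 -m creep '[[-0.0005,0.001,0.02,0],[-0.0005,0.001,0.035,0],[-0.0005,0.001,0.041,0],[-0.0005,0.001,0.043,0],[-0.0005,0.001,0.0445,0],[-0.0005,0.001,0.0445,0],[-0.0005,0.001,0.0445,0]]'
```

```text
time: 29.15
ee_pos: [0.4564, -0.017, 0.017]
tool_rot: [0.001, -0.001, 1.0, -0.0]
ft_force: [-1.3, -1.1, 6.5]
grip_width: 0.712
grip_force: 35.0
```

Release, rise, and move aside over the empty tower spot for a final look.

```bash
python3 -m creep '[[0,0,0,0],[0,0,0,0],[0,0,0,0],[0,0,0,0],[0,0,-0.02,0],[0,0,-0.06,0],[0,0,-0.12,0],[0,0,-0.16,0],[0,0,-0.16,0]]' 0.0918 5; python3 -m creep '[[0,-0.05,0,0],[0.06,-0.317,0,0],[0.06,-0.317,0,0],[0.06,-0.317,0,0],[0.06,-0.317,0,0],[0.06,-0.317,0,0],[0.06,-0.317,0,0],[0.06,-0.317,0,0],[0.06,-0.317,0,0],[0.06,-0.317,0,0]]'; python3 look.py blue 0.006 0.456 -0.0175 -
python3 - <<'E'
from h import *
a=r.capture('top')['frame'][180:310,170:490]; b=r.capture('side')['frame']
cv2.imwrite('pics/end.png',np.vstack([cv2.resize(a,(640,260)),b[190:350,100:420].repeat(2,0).repeat(2,1)])[...,::-1])
E
```

```text
time: 30.28
ee_pos: [0.4575, -0.0171, 0.1791]
tool_rot: [0.003, -0.001, 1.0, -0.001]
ft_force: [0.0, -0.2, 0.1]
grip_width: 0.997
grip_force: 0.0
time: 31.52
ee_pos: [0.3966, -0.3329, 0.1762]
tool_rot: [0.0, -0.001, 1.0, 0.0]
ft_force: [-0.4, 0.5, -0.1]
grip_width: 0.998
grip_force: 0.0
top sides 23 [ 0.4583 -0.0291  0.0292] [ 0.425  -0.0502  0.0103] [ 0.4938 -0.0061  0.042 ] top 300 [ 0.4575 -0.0171  0.0468] [ 0.4275 -0.0473] [0.4872 0.0153]
side sides 247 [ 0.4322 -0.0243  0.0236] [ 0.4192 -0.0511  0.0101] [0.478  0.0215 0.0418] top 350 [ 0.4522 -0.0204  0.0455] [ 0.4187 -0.0514] [0.4886 0.0132]
[ 0.3964 -0.3333  0.1763] [-0.2954 -0.9079 -0.5271]
```

View pics/end.png

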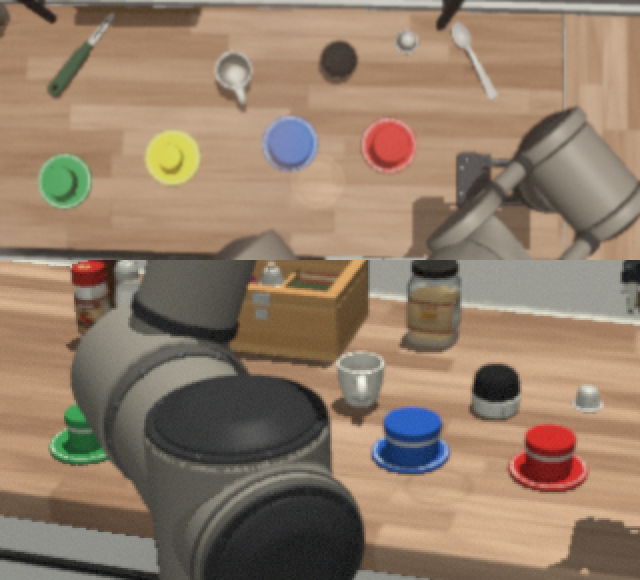

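All four pots are upright and centred, at (65,182), (172,157), (290,143) and (388,146). The cup and the timer haven't moved, and the gripper is clear of everything.

```bash
python3 -c "
from bench import r
print(r.close_job())"
```

```text
the job is handed in; nothing more can be done
None
```

I took the tower apart without tipping a pot, and all four pots stand upright within about 2 mm of the centre of their own coasters; the cup and timer were not touched, and the job was handed in at about 32 s.

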